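# Unclamp the tube rack from the shaker and click it into the dock

## Robot

A 6-joint arm with a two-finger parallel gripper is mounted at the origin on the work surface. World frame = base frame: x ahead of the robot, y to its left, z up, the work surface at z = 0. Lengths are in mm, angles in rad, forces in N, time in s.
With the tool pointing down it reaches from about 400 to 925 mm from the base axis. Payload 12.5 kg.
Tool frame: the origin (TCP) lies where the fingers leave the gripper's body, on its centre line; the fingertips stand 78 mm ahead of it and the grasp point (between the pads) lies 59 mm ahead of it; z points along the fingers, y is the line along which they close (so a half turn about z gives the same grasp; the last joint's range is limited). The gripper opens to 95 mm and grips with 3 to 60 N. Pads are 20 mm wide; open, the fingers measure 119 mm over their backs; the gripper's body (75 mm by 180 mm) begins 59 mm behind the grasp point.
Start: joints at [1.1, 0.491, 1.559, -0, 1.092, -0.106], TCP at [222.958, 583.89, 292.261] pointing down, gripper open.
Joint ranges: [-3.1, 3.1], [-0.84, 2.19], [0.05, 2.79], [-1.13, 4.28], [0.06, 2.93], [-2.69, 2.69]. Speed limits (rad/s): [2.22, 2.22, 2.79, 3.14, 3.14, 3.14].

## Interface

Orientations are given as a unit quaternion [w, x, y, z].
In Python, from cell import manip, imaging, job_done gives the robot as it stands.
- The arm moves only by the tool apply_moves, never from a script. Its argument "series" is a list that holds one entry, the list of rows, each a list of 6 numbers: the shift along the tool's x, y, z in m, then the turn, a rotation vector about the tool's x, y, z in rad. A call has 1 to 12 rows; each row is the pose to reach, as a shift and turn from the pose commanded when the call began, along the tool's axes at that moment; what a row does not reach only later rows make up. A row lasts 1/10 s, in which the tool goes at most 50 mm and 8.59 degrees, less where a joint would pass 70% of its speed; a pose out of reach is approached as far as the arm can. A call with a gripper value outside its range is refused whole. "hand" is the gripper's target within -1 to 1 (fully open at 1, half-way at 0, shut at -1), set as the call begins (left out, the last holds). The fingers move at their own pace and stop on an object; the grip force is fixed at half the most. Time passes only in rows, so rows that repeat a pose let the fingers close. It gives the time, the measured TCP pose, the force, the opening and the grip force at its end, in the units of the state.
- manip.state(): the state, without advancing time (a new reading comes with each control period).
- imaging.grab_frame(name): name is "scene" or "side" or "wrist"; returns a dict with "image" (384x512x3 uint8, red, green, blue), "range_z" (384x512 float32, mm along the optical axis (not along the pixel's ray), 0 where there is no reading), "vertical_fov" (degrees; the focal length in pixels is half the picture's height over the tangent of half this angle, whatever the lens; pixels are square), "cx", "cy" (the principal point, pixels), "world_from_camera" (4x4, takes a point from camera to world coordinates). Camera axes: x right, y down, z forward; pixel columns grow to the right and rows downward; lengths in mm; the calibration is good to about 2 mm. A picture is of the moment at which its call begins.
- job_done(): hands the job in; it is judged then, once.
The state is a dict: "t": time; "qpos": joint angles; "dq": joint speeds; "joint_torque": joint torques, N m; "tool_pos": TCP position; "orientation": TCP orientation; "contact_force": force on the tool from outside, world axes, zero at the start; "torque": the same for the moment, N m; "opening": finger opening in mm; "finger_force": force on a finger pad.
Only numpy, scipy, OpenCV 4.12 (cv2) and the standard library are available. Lean on these libraries where they do the work, as an engineer would, in place of code of your own. Each camera call takes 0.05 s, during which the arm holds its last target. There are 200 camera calls.

## Task

Lift the shaker's spring-loaded hold-down finger by its crossbar and tip it right back until it stays open by itself, with the tube rack still sitting in its place on the shaker. Then carry the rack by its handle, upright, to the dock, set it on the apron in front of the channel and slide it in past the sprung ball until it clicks fully home. Let go, leave the finger standing open, and leave everything else on the bench where it is.

Things in the scene. Friction and masses are not known exactly. Their poses are not given: they have to be found in the camera images.
- rack_handle (a point): Centre of the tube rack's carrying handle: a black bar 84 mm long (along the rack's x), 12 wide, 16 high, 68 mm above the rack's underside (bar centre), on two end posts centred 36 mm either side of its middle (8 mm long, 10 wide). 22 mm free under the bar. z up. The rack is the same either way round, 0.3 to 0.65 kg
- rack: The tube rack, origin under its centre: an aluminium flange 124 mm (x) by 76 (y) by 14 high, on it a block 100 by 56 up to 34 mm, with two rows of white caps up to 38 mm. Each long side of the flange has two notches 18 mm wide and 8 deep, 42 mm either side of the middle; its four corners are chamfered
- nest (a point): Middle of the rack's place on the shaker, at the rack's underside, 70 mm above the bench. x: along the rack, towards the finger's end; z up. The rack sits between guides 6 mm high, with 2 to 3 mm play across and 2 to 5 mm along
- shaker: White bench shaker with a steel platform, 240 mm (x) by 170 (y), fixed; origin under its centre. The nest lies 35 mm towards -x of it, the finger's hinge 100 mm towards +x
- finger_hinge (a point): Hinge axis of the hold-down finger, fixed, 135 mm from the nest's middle along its +x, 92 mm above the bench. The axis runs along this point's y; its x and z are the nest's. Two cheeks stand 14 mm either side of the middle, up to 104 mm above the bench
- finger_bar (a point): Middle of the finger's crossbar: black, round, 12 mm thick, 100 mm long, along y. Both ends stick out free of the 14 mm wide arm: pinch or hook it about 34 mm from the middle. Finger down: 57 mm from the hinge towards the rack (-x) and 40 above it, 132 above the bench. It moves on a 70 mm circle about the hinge, up, then over to +x. The frame turns with the finger
- finger (a joint): Angle of the hold-down finger, rad: 0 down, its rubber nose (79 mm from the hinge) on the flange at the rack's end; grows as it lifts and tips back, to the stop at 1.75. An over-centre spring presses it down (about 6 N at the bar) below 0.85 rad and drives and holds it open above that
- dock_home (a point): Where the rack's underside centre lies when fully home in the dock: on the dock's floor, 30 mm above the bench. x points into the channel, z up; the rack's long side lies along x. The end stop stands 2.5 mm beyond the home rack. The ball springs into a notch of the flange over the last 20 mm; passing it takes about 5 to 15 N
- dock: Grey slab 275 mm (x) by 135 (y) by 30 high, fixed, origin at bench level 90 mm before (-x of) dock_home. Flat apron up to 65 mm before dock_home, then flared guides, then from 30 mm before it white side walls 26 mm high, 81.5 mm apart. Lips on them overhang the flange (18 mm above the floor), 63.5 mm apart: slide the rack in along +x only
- ball_tip (a point): Sprung steel ball, 30 mm across, in the dock's +y wall, 42 mm beyond dock_home along x, standing 9 mm out of the wall; it gives way outwards. This point is the ball's centre
- tipbox: black and white pipette tip box, 84 by 120 by 58 mm, bystander, between the machines
- jar: glass jar with steel lid, 64 mm across, 95 mm high, bystander, between the machines
- beaker: glass beaker 80 mm across, 95 mm high, bystander, right side
- tipbox2: black and grey tip box, 84 by 120 by 73 mm, bystander, left side
- flask: white bottle, 80 mm across, 170 mm high, bystander, right side
Mind the look-alikes: they are no part of the job. What is shaped like the rack but pink is not meant.

How it is judged (in metres and radians):
On the way, in this order (a step that is already met when the one before it is completed fails the run):
1. the finger is tipped back past 1.5 rad while the rack still sits in its place on the shaker (within 8 mm) (value of joint finger above 1.5 rad and z of rack_handle in the frame of nest below 0.074 m and horizontal distance between rack_handle and nest below 0.008 m), for 0.2 s.
2. the rack is lifted at least 25 mm off the shaker with the finger open (z of rack_handle in the frame of nest above 0.093 m and value of joint finger above 1.5 rad), for 0.1 s.
At the end, for the whole second after the job is handed in: The rack stands flat in the dock, released and at rest, within 4 mm of fully home along the channel and 5 mm across it, lined up with it within 0.08 rad; the finger stands open (above 1.5 rad) (x of rack_handle in the frame of dock_home between -0.004 and 0.004 m and y of rack_handle in the frame of dock_home between -0.005 and 0.005 m and z of rack_handle in the frame of dock_home between 0.064 and 0.072 m and angle between rack_handle's own z axis and vertical below 0.06 rad and angle between the x axis of rack_handle and the x axis of dock_home, either way round below 0.08 rad and value of joint finger above 1.5 rad); the robot touches nothing.
It fails at once if the rack is tipped more than 0.6 rad (angle between rack_handle's own z axis and vertical above 0.6 rad).
It fails at once if a bystander is moved more than 30 mm (distance of any of tipbox, jar, beaker, tipbox2, flask from where it was at the start of the episode above 0.03 m).
It also fails if it takes over 58 s, if anything falls off the work surface, if the arm or the gripper's body presses on something with over 40 N, if the wrist force passes 120 N, or if a joint passes its speed limit or range.

## Working session

There is one attempt and no reset: what is moved stays moved. The work goes in short steps, Python scripts to look and compute and a tool call to move; the robot and the scene stay as the last step left them, time stands still between calls to the robot, and variables do not carry over. Pictures are saved under pics/ and viewed, at most 10 in all, crops included, and the job is handed in when it is done.

Besides the shell and the picture viewer there is one more tool, called after "Request:" as name(argument=value, ...), one argument or row to a line, values as JSON. apply_moves: Moves the arm, as the interface text tells. Its arguments: {"type":"object","properties":{"series":{"type":"array","items":{"type":"array","items":{"type":"array","items":{"type":"number"}}}},"hand":{"type":"number"}},"required":["series"]}

```bash
mkdir -p pics; ls
python3 - <<'E'
from cell import manip, imaging
import cv2,numpy as np
print(manip.state())
ims=[]
for n in ["scene","side"]:
    f=imaging.grab_frame(n); np.savez(n+".npz",**f)
    cv2.imwrite(f"pics/{n}0.png",f["image"][:,:,::-1]); print(n,f["vertical_fov"],f["cx"],f["cy"],np.round(f["world_from_camera"],3).tolist())
E
```

```text
pics
{'t': 0.0, 'qpos': array([ 1.10038743e+00,  4.91572956e-01,  1.55947677e+00, -9.40028506e-06,
        1.09168125e+00, -1.05598579e-01]), 'dq': array([ 0.00030752, -0.00126579, -0.0012409 , -0.00042563, -0.00206568,
       -0.00063581]), 'joint_torque': array([-3.12435359e-04, -6.12643862e+01, -2.58193284e+01,  6.92458847e-02,
        4.81207995e-02, -6.77291882e-05]), 'tool_pos': array([222.88697734, 583.72990225, 291.64396303]), 'orientation': array([-1.57667213e-04,  1.81393191e-01,  9.83410487e-01, -5.46907875e-04]), 'contact_force': array([-0.60182963,  0.95017725,  0.39211419]), 'torque': array([ 0.01698259, -0.02515845, -0.00952836]), 'finger_force': 0.0, 'opening': 95.24957993933084}
scene 50.54536337598152 250.13244568776418 196.66378972261188 [[-0.113, 0.631, -0.767, 1441.191], [0.993, 0.064, -0.094, 120.914], [-0.01, -0.773, -0.634, 868.304], [0.0, 0.0, 0.0, 1.0]]
side 48.680509137606904 260.1374724103827 190.14783596596774 [[0.878, -0.246, 0.41, -90.767], [-0.477, -0.411, 0.776, -1133.378], [-0.022, -0.878, -0.479, 832.056], [0.0, 0.0, 0.0, 1.0]]
```

View pics/scene0.png

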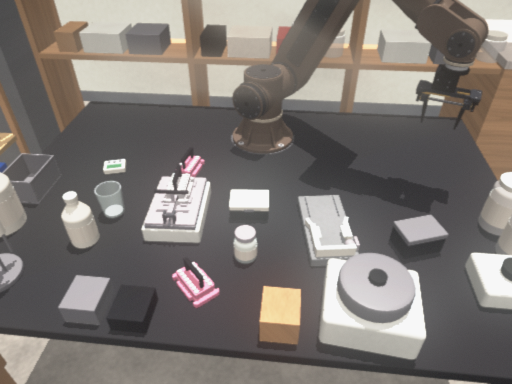

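View pics/side0.png

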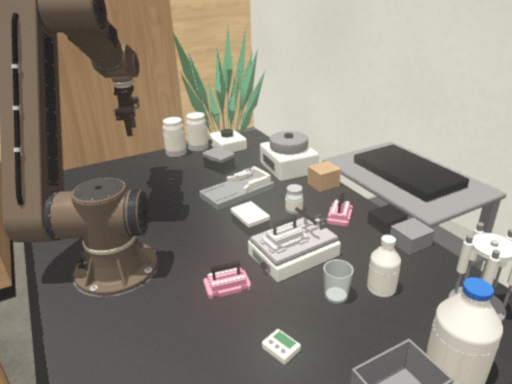

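The scene picture shows the shaker with the rack at about (178,207) and the dock at (327,228). There are two pink look-alikes, at (190,165) and (195,283). In the side picture the shaker is at (293,245), the dock at (237,187), and the pink racks at (227,282) and (340,212). I choose the grey and white rack on the shaker and will check it in an enlarged crop.

```bash
cat > h.py <<'E'
import numpy as np
def load(n): return dict(np.load(n+".npz"))
def pts(f):
    h,w=f["range_z"].shape; F=h/2/np.tan(np.radians(float(f["vertical_fov"]))/2)
    v,u=np.mgrid[:h,:w]; z=f["range_z"]
    P=np.stack([(u-f["cx"])/F*z,(v-f["cy"])/F*z,z,np.ones_like(z)],-1)
    W=(P@f["world_from_camera"].T)[...,:3]; W[z<=0]=np.nan
    return W
def proj(f,p):
    h=f["range_z"].shape[0]; F=h/2/np.tan(np.radians(float(f["vertical_fov"]))/2)
    c=np.linalg.inv(f["world_from_camera"])@np.append(p,1)
    return c[0]/c[2]*F+f["cx"],c[1]/c[2]*F+f["cy"]
E
python3 - <<'E'
from h import *
import cv2
s=load("scene");d=load("side")
a=cv2.resize(s["image"][135:255,130:230],(400,480)); b=cv2.resize(d["image"][195:285,240:350],(400,327))
c=cv2.resize(s["image"][185:270,285:375],(400,378)) ; e=cv2.resize(d["image"][155:215,190:285],(400,253))
m=np.zeros((600,800,3),np.uint8)
col=lambda x,y:np.vstack([x,y])
L=col(a,c);R=col(b,e);L=cv2.resize(L,(400,600));m[:,:400]=L;m[:580,400:]=R
cv2.imwrite("pics/crop1.png",m[:,:,::-1])
for n,f in(("scene",s),("side",d)):
    W=pts(f)
    for nm,(lo,hi) in {"deskdock":(22,38)}.items(): pass
    # min-area rects at height bands
    ok=(W[...,0]>250)&(W[...,0]<1100)&(np.abs(W[...,1])<700)
    for lo,hi in((26,34),(50,62),(66,74),(80,88),(98,108),(120,140)):
        k=(ok&(W[...,2]>lo)&(W[...,2]<hi)).astype(np.uint8)
        N,lab,st,_=cv2.connectedComponentsWithStats(k)
        for i in range(1,N):
            if st[i,4]>40:
                q=W[lab==i]; r=cv2.minAreaRect(q[:,:2].astype(np.float32))
                print(n,lo,hi,st[i].tolist(),np.round(r[0],0),np.round(r[1],0),round(r[2]),round(np.median(q[:,2]),1))
E
```

```text
scene 26 34 [298, 195, 57, 66, 1956] [531. 238.] [279. 135.] 9 29.8
scene 26 34 [230, 211, 39, 4, 72] [505.   2.] [  8. 118.] 4 29.5
scene 26 34 [70, 230, 28, 13, 58] [ 662. -462.] [32. 76.] 34 30.5
scene 26 34 [143, 233, 58, 5, 113] [ 625. -213.] [ 13. 168.] 6 30.1
scene 26 34 [392, 232, 52, 21, 98] [597. 487.] [140.  66.] 76 30.5
scene 26 34 [235, 250, 22, 8, 45] [678.  13.] [22. 59.] 9 29.8
scene 26 34 [184, 270, 14, 12, 45] [ 769. -124.] [40. 19.] 45 32.7
scene 26 34 [179, 275, 35, 22, 142] [ 785. -105.] [87. 51.] 45 32.4
scene 26 34 [476, 284, 36, 20, 92] [757. 634.] [83. 39.] 51 29.6
scene 26 34 [63, 305, 42, 14, 87] [ 916. -351.] [35. 95.] 25 30.6
scene 26 34 [114, 323, 26, 4, 45] [ 929. -240.] [63.  2.] 90 30.4
scene 26 34 [260, 333, 39, 6, 77] [918. 119.] [ 4. 87.] 1 29.7
scene 26 34 [320, 333, 98, 23, 216] [922. 318.] [213.   9.] 83 30.0
scene 50 62 [142, 180, 68, 52, 348] [ 542. -167.] [139. 282.] 58 53.3
scene 50 62 [101, 189, 16, 7, 50] [ 484. -454.] [16. 47.] 31 57.5
scene 50 62 [230, 189, 39, 21, 724] [467.  -2.] [ 91. 120.] 5 57.8
scene 50 62 [99, 197, 24, 10, 64] [ 5
[... 5220 characters left out ...]
 71.] 58 84.4
side 98 108 [262, 142, 56, 19, 301] [824. 325.] [209. 188.] 85 100.9
side 98 108 [315, 215, 12, 8, 54] [ 605. -214.] [28. 38.] 8 102.4
side 98 108 [266, 222, 47, 21, 335] [ 497. -222.] [153.  61.] 2 104.8
side 98 108 [371, 256, 30, 15, 104] [ 624. -488.] [41. 78.] 41 103.7
side 120 140 [270, 141, 39, 11, 178] [808. 284.] [ 79. 167.] 65 129.7
side 120 140 [295, 207, 23, 18, 97] [ 548. -217.] [ 13. 103.] 4 136.2
side 120 140 [273, 219, 24, 13, 67] [ 470. -223.] [84. 14.] 3 134.0
side 120 140 [374, 247, 25, 15, 214] [ 630. -482.] [42. 62.] 40 129.3
side 120 140 [499, 262, 9, 6, 41] [ 855. -665.] [ 9. 19.] 52 131.3
side 120 140 [457, 266, 11, 8, 56] [ 747. -626.] [14. 21.] 31 131.8
```

View pics/crop1.png

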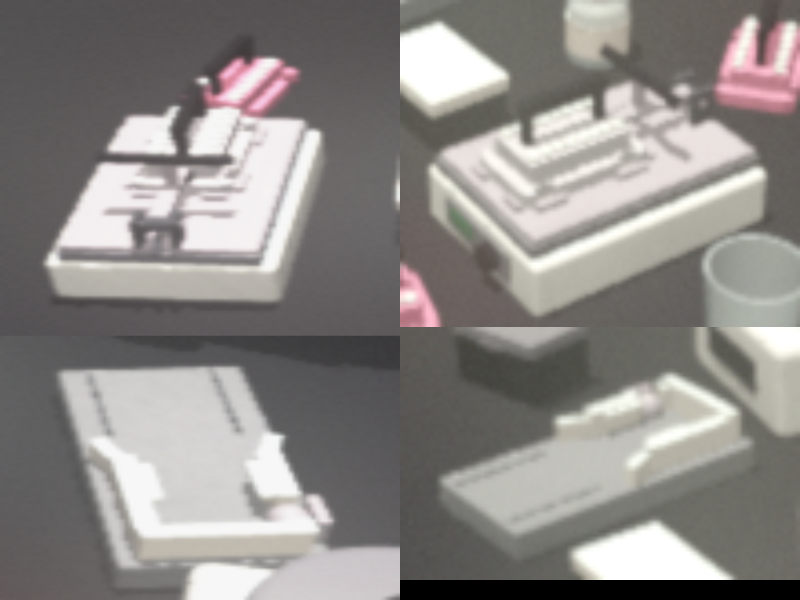

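The crop shows the grey rack on the white shaker. Its black handle is at about (180,175) in the scene, and the crossbar is at (172,190). The hinge cheeks are on the +x side, and the dock opens towards the robot. The pink racks are rejected. The numbers agree: handle at (471,-221), bar at (550,-217) with z about 132, and cheeks at (605,-214). Next I move above the shaker for a wrist view.

```bash
cat >> h.py <<'E'
from scipy.spatial.transform import Rotation as Ro
def rel(x,y,z,head,s=None):
    """TCP target mm, heading of tool y deg (tool down) -> row"""
    if s is None:
        from cell import manip; s=manip.state()
    q=s["orientation"]; R=Ro.from_quat([q[1],q[2],q[3],q[0]])
    h=np.radians(head); ty=np.array([np.cos(h),np.sin(h),0]); tz=np.array([0,0,-1.]); tx=np.cross(ty,tz)
    T=Ro.from_matrix(np.stack([tx,ty,tz],1))
    return np.round(R.inv().apply(np.array([x,y,z])-s["tool_pos"])/1000,4).tolist()+np.round((R.inv()*T).as_rotvec(),4).tolist()
E
python3 -c "
from h import *
print(rel(540,-200,330,2.7))"
```

```text
[-0.5758, -0.6191, -0.0377, -0.0009, 0.0005, 1.1589]
```

Request:
apply_moves(
  series=[
    [[-0.3, -0.32, -0.038, 0, 0, 0.6], [-0.3, -0.32, -0.038, 0, 0, 0.6], [-0.3, -0.32, -0.038, 0, 0, 0.6], [-0.3, -0.32, -0.038, 0, 0, 0.6], [-0.576, -0.619, -0.038, 0, 0, 1.159], [-0.576, -0.619, -0.038, 0, 0, 1.159], [-0.576, -0.619, -0.038, 0, 0, 1.159], [-0.576, -0.619, -0.038, 0, 0, 1.159], [-0.576, -0.619, -0.038, 0, 0, 1.159], [-0.576, -0.619, -0.038, 0, 0, 1.159], [-0.576, -0.619, -0.038, 0, 0, 1.159], [-0.576, -0.619, -0.038, 0, 0, 1.159]],
  ],
  hand=0,
)

```text
t: 1.3
tool_pos: [448.2, 26.6, 322.4]
orientation: [-0.0, 0.69, 0.723, 0.0]
contact_force: [1.4, 1.2, 0.0]
opening: 47.7
finger_force: 0.0
```

```bash
python3 -c "
from h import *
print(rel(540,-200,330,2.7))"
```

```text
[-0.2307, 0.0811, -0.0076, 0.0001, -0.0001, -0.0003]
```

Request:
apply_moves(
  series=[
    [[-0.231, 0.081, -0.008, 0, 0, 0], [-0.231, 0.081, -0.008, 0, 0, 0], [-0.231, 0.081, -0.008, 0, 0, 0], [-0.231, 0.081, -0.008, 0, 0, 0], [-0.231, 0.081, -0.008, 0, 0, 0], [-0.231, 0.081, -0.008, 0, 0, 0], [-0.231, 0.081, -0.008, 0, 0, 0], [-0.231, 0.081, -0.008, 0, 0, 0]],
  ],
)

```text
t: 2.1
tool_pos: [539.4, -197.4, 330.1]
orientation: [-0.0, 0.69, 0.724, -0.0]
contact_force: [-0.5, 0.6, 0.4]
opening: 47.4
finger_force: 0.0
```

```bash
cat >> h.py <<'E'
def bands(f,boxs,bs,mn=60):
    import cv2
    W=pts(f); x0,x1,y0,y1=boxs
    ok=(W[...,0]>x0)&(W[...,0]<x1)&(W[...,1]>y0)&(W[...,1]<y1)
    for lo,hi in bs:
        k=(ok&(W[...,2]>lo)&(W[...,2]<hi)).astype(np.uint8)
        N,lab,st,_=cv2.connectedComponentsWithStats(k)
        for i in range(1,N):
            if st[i,4]>mn:
                q=W[lab==i]; r=cv2.minAreaRect(q[:,:2].astype(np.float32))
                print(lo,hi,st[i].tolist(),np.round(r[0],1),np.round(r[1],1),round(r[2],1),round(float(np.median(q[:,2])),1))
E
python3 - <<'E'
from h import *
from cell import manip, imaging
import cv2
f=imaging.grab_frame("wrist"); np.savez("w1.npz",**f); cv2.imwrite("pics/w1.png",f["image"][:,:,::-1])
s=manip.state();print(s["tool_pos"],s["orientation"],np.round(f["world_from_camera"],3).tolist(),f["vertical_fov"])
bands(f,(300,750,-400,-50),((26,34),(66,74),(80,88),(98,107),(120,150)))
E
```

```text
[ 539.43160744 -197.11878453  330.3409758 ] [-2.22152527e-04  6.89908609e-01  7.23896444e-01  1.14336581e-05] [[0.999, 0.046, 0.012, 535.051], [0.048, -0.955, -0.291, -115.049], [-0.002, 0.292, -0.957, 422.284], [0.0, 0.0, 0.0, 1.0]] 65.69141818474513
26 34 [398, 96, 30, 48, 423] [ 735.3 -124. ] [58.1 29.4] 89.9 32.8
26 34 [226, 119, 69, 1, 69] [ 542.9 -132.8] [86.8  0.2] 2.9 29.8
26 34 [77, 180, 15, 41, 278] [ 308.1 -253.9] [15.5 57. ] 0.7 32.6
66 74 [129, 132, 193, 114, 8609] [ 506.  -220.3] [226.7 146. ] 2.9 69.7
66 74 [213, 205, 45, 40, 881] [ 517.5 -263.6] [56.3 56.3] 2.9 69.7
66 74 [269, 205, 48, 40, 1442] [ 591.3 -260.3] [60.1 54.7] 2.6 69.6
80 88 [142, 163, 107, 62, 1350] [ 470.7 -220.6] [123.7  75.9] 2.4 83.7
80 88 [172, 223, 54, 2, 107] [ 473.5 -258.2] [65.   2.4] 2.6 83.7
80 88 [214, 318, 22, 6, 72] [ 508.2 -398.2] [ 3.3 28.7] 89.8 83.4
98 107 [147, 175, 92, 48, 2292] [ 471.4 -221. ] [99.9 55.6] 2.8 103.7
98 107 [270, 184, 56, 23, 706] [ 587.8 -210.9] [60.6 26.8] 0.9 99.6
98 107 [241, 193, 17, 12, 197] [ 534. -218.] [18.5 13.7] 1.4 99.6
98 107 [304, 208, 21, 6, 120] [ 609.1 -228. ] [22.1  5.9] 4.1 103.2
120 150 [258, 160, 12, 95, 1101] [ 549.7 -217.4] [ 11.8 100. ] 3.0 136.4
120 150 [143, 200, 86, 19, 1347] [ 471.5 -221.2] [83.8 12.4] 2.7 145.1
```

View pics/w1.png

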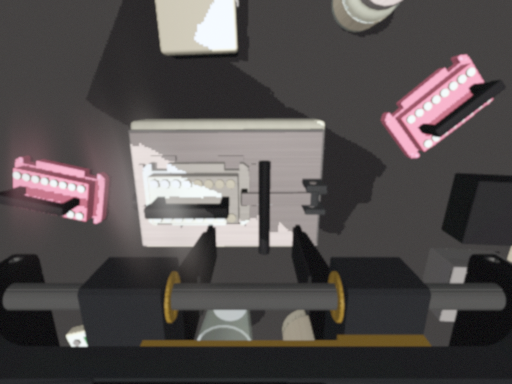

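The wrist view shows the handle bar at about (185,207), the crossbar running from (264,160) to (264,253), the hinge at (313,196), and the pink racks off to the sides. The measured poses match the stated sizes: yaw 2.7°, handle top z 145, bar centre (549.7,-217.4). I will pinch the bar 34 mm out on its +y end.

```bash
python3 -c "
from h import *
print(rel(548.1,-183.4,250,2.7),rel(548.1,-183.4,191,2.7))"
```

```text
[0.0133, 0.0093, 0.0803, -0.0003, -0.0003, 0.0009] [0.0132, 0.0094, 0.1393, -0.0003, -0.0003, 0.0009]
```

Request:
apply_moves(
  series=[
    [[0.0133, 0.0093, 0.04, 0, 0, 0], [0.0133, 0.0093, 0.08, 0, 0, 0], [0.0133, 0.0093, 0.08, 0, 0, 0], [0.0133, 0.0093, 0.11, 0, 0, 0], [0.0133, 0.0093, 0.139, 0, 0, 0], [0.0133, 0.0093, 0.139, 0, 0, 0], [0.0133, 0.0093, 0.139, 0, 0, 0]],
  ],
  hand=0,
)

```text
t: 2.85
tool_pos: [549.0, -184.4, 193.1]
orientation: [0.001, 0.69, 0.724, 0.0]
contact_force: [-0.1, 0.4, 0.4]
opening: 47.5
finger_force: 0.0
```

Request:
apply_moves(
  series=[
    [[0, 0, 0, 0, 0, 0], [0, 0, 0, 0, 0, 0], [0, 0, 0, 0, 0, 0], [0, 0, 0, 0, 0, 0], [0, 0, 0, 0, 0, 0], [0, 0, 0, 0, 0, 0]],
  ],
  hand=-1,
)

```text
t: 3.45
tool_pos: [549.0, -184.5, 191.6]
orientation: [0.001, 0.69, 0.724, 0.0]
contact_force: [4.4, 1.4, 1.2]
opening: 11.1
finger_force: 30.0
```

Request:
apply_moves(
  series=[
    [[0, 0.0055, -0.007, 0, 0, 0], [0, 0.0117, -0.0129, 0, 0, 0], [0, 0.0185, -0.018, 0, 0, 0], [0, 0.0262, -0.0224, 0, 0, 0], [0, 0.034, -0.0257, 0, 0, 0], [0, 0.0426, -0.0281, 0, 0, 0], [0, 0.0426, -0.0281, 0, 0, 0]],
  ],
  hand=-1,
)

```text
t: 4.15
tool_pos: [591.4, -182.4, 220.8]
orientation: [0.0, 0.69, 0.724, -0.0]
contact_force: [-5.6, 0.0, 10.7]
opening: 11.0
finger_force: 30.0
```

Request:
apply_moves(
  series=[
    [[0, 0.0085, -0.001, 0, 0, 0], [0, 0.0173, -0.0014, 0, 0, 0], [0, 0.026, -0.001, 0, 0, 0], [0, 0.0344, 0.0014, 0, 0, 0], [0, 0.0425, 0.0045, 0, 0, 0], [0, 0.0502, 0.0084, 0, 0, 0], [0, 0.056, 0.0123, 0, 0, 0], [0, 0.0614, 0.0168, 0, 0, 0], [0, 0.0614, 0.0168, 0, 0, 0]],
  ],
  hand=-1,
)

```text
t: 5.05
tool_pos: [653.1, -179.6, 201.7]
orientation: [0.0, 0.69, 0.724, 0.0]
contact_force: [4.1, -2.3, -6.4]
opening: 11.3
finger_force: 30.0
```

Request:
apply_moves(
  series=[
    [[0, 0, 0, 0, 0, 0], [0, 0, 0, 0, 0, 0], [0, 0, 0, 0, 0, 0], [0, 0, 0, 0, 0, 0]],
  ],
  hand=0,
)

```text
t: 5.45
tool_pos: [652.1, -179.6, 203.2]
orientation: [0.0, 0.69, 0.723, 0.0]
contact_force: [-0.6, 0.5, 0.0]
opening: 38.0
finger_force: 0.0
```

Request:
apply_moves(
  series=[
    [[0, 0, -0.05, 0, 0, 0], [0, 0, -0.1, 0, 0, 0], [0, 0, -0.14, 0, 0, 0], [0, -0.05, -0.14, 0, 0, 0], [0, -0.07, -0.14, 0, 0, 0], [0, -0.07, -0.14, 0, 0, 0]],
  ],
  hand=0,
)

```text
t: 6.05
tool_pos: [580.2, -182.9, 344.0]
orientation: [0.0, 0.691, 0.723, 0.0]
contact_force: [0.6, -0.5, -0.2]
opening: 47.4
finger_force: 0.0
```

Run:
```python
from h import *
from cell import manip, imaging
import cv2
f=imaging.grab_frame("wrist"); np.savez("w2.npz",**f)
print(manip.state()["tool_pos"])
bands(f,(300,750,-400,-130),((80,88),(98,107),(122,185)))
```

```text
[ 581.52011017 -182.99918675  343.70858875]
80 88 [113, 171, 104, 56, 1345] [ 471.  -219.1] [124.6  72.1] 2.7 83.7
80 88 [143, 228, 52, 2, 103] [ 473.4 -258.4] [65.4  2.8] 2.2 83.7
98 107 [116, 182, 90, 46, 1983] [ 471.4 -220.8] [100.3  55.2] 3.0 103.7
98 107 [268, 191, 19, 21, 221] [ 608.3 -210. ] [21.5 25.8] 3.1 102.8
98 107 [268, 213, 16, 7, 87] [ 607.7 -228.4] [18.   6.6] 3.9 103.4
122 185 [280, 171, 54, 91, 1590] [ 636.1 -212.7] [51.4 99.5] 2.9 145.8
122 185 [110, 208, 82, 17, 1231] [ 471.7 -221. ] [83.7 12.3] 2.8 145.1
```

The finger stands open: its bar edge is at x about 662, as expected at the stop. The rack has not moved. Before grasping, I measure the empty dock from above.

```bash
python3 -c "
from h import *
print(rel(580,235,380,-81.5))"
```

```text
[0.4176, 0.0178, -0.0364, 0.0012, -0.0005, 1.4686]
```

Request:
apply_moves(
  series=[
    [[0.418, 0.018, -0.036, 0, 0, 1.469], [0.418, 0.018, -0.036, 0, 0, 1.469], [0.418, 0.018, -0.036, 0, 0, 1.469], [0.418, 0.018, -0.036, 0, 0, 1.469], [0.418, 0.018, -0.036, 0, 0, 1.469], [0.418, 0.018, -0.036, 0, 0, 1.469], [0.418, 0.018, -0.036, 0, 0, 1.469], [0.418, 0.018, -0.036, 0, 0, 1.469], [0.418, 0.018, -0.036, 0, 0, 1.469], [0.418, 0.018, -0.036, 0, 0, 1.469], [0.418, 0.018, -0.036, 0, 0, 1.469], [0.418, 0.018, -0.036, 0, 0, 1.469]],
  ],
)

```text
t: 7.3
tool_pos: [581.1, 236.4, 378.3]
orientation: [-0.0, 0.997, 0.075, -0.0]
contact_force: [-0.5, -0.3, 0.1]
opening: 47.2
finger_force: 0.0
```

Run:
```python
from h import *
from cell import manip, imaging
import cv2
f=imaging.grab_frame("wrist"); np.savez("w3.npz",**f); cv2.imwrite("pics/w3.png",f["image"][:,:,::-1])
s=manip.state();print(s["tool_pos"],np.round(f["world_from_camera"][:3,3]))
bands(f,(350,760,100,380),((26,34),(44,48),(50,53),(53,60)))
```

```text
[581.07963332 235.97498918 378.34636187] [662. 248. 470.]
26 34 [198, 99, 95, 98, 1237] [595.5 250. ] [144.5 134.7] 9.2 29.4
26 34 [204, 115, 86, 156, 9854] [520.4 239.1] [253.7 134.2] 10.6 29.7
26 34 [201, 137, 9, 61, 273] [560.1 308.1] [92.6 11.9] 4.9 29.4
44 48 [202, 122, 20, 19, 127] [617.3 301.5] [24.8 26.6] 7.9 46.2
50 53 [196, 120, 7, 25, 139] [613.9 318. ] [32.7  7.8] 9.2 51.5
50 53 [207, 126, 10, 13, 67] [616.9 301.6] [15.3 12.7] 44.8 50.8
53 60 [204, 105, 82, 78, 1425] [605.9 251.4] [106.4 108.9] 9.3 56.2
53 60 [206, 143, 18, 41, 560] [574.3 290.5] [57.4 23.1] 8.6 55.2
```

View pics/w3.png

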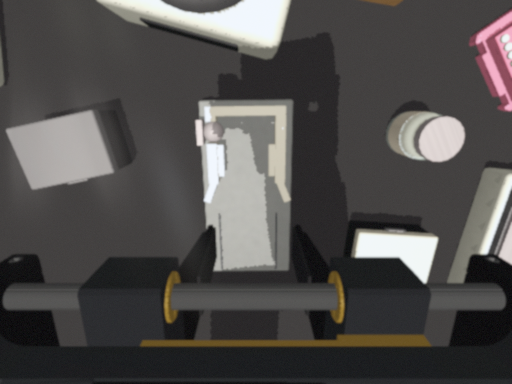

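The wrist view shows the dock with the ball at (213,131) on the left, which is +y. The end stop is at the top, near row 108, and the apron is below. Next I fit its frame precisely.

Run:
```python
from h import *
import cv2
f=load("w3");W=pts(f)
v,u=np.mgrid[:384,:512]
ok=(u>190)&(u<296)&(v>96)&(v<272)&(W[...,2]>25)&(W[...,2]<62)
r=cv2.minAreaRect(W[ok][:,:2].astype(np.float32)); print(r)
yaw=None
# yaw from slab side edges: per-row extremes
lab=W[ok]
for yw in (8,8.5,9,9.5):
    a=np.radians(yw); X=lab[:,:2]@np.array([np.cos(a),np.sin(a)]); Y=lab[:,:2]@np.array([-np.sin(a),np.cos(a)])
    b=np.arange(X.min()+5,X.max()-10,15)
    lo=[Y[(X>=t)&(X<t+15)].min() for t in b]; hi=[Y[(X>=t)&(X<t+15)].max() for t in b]
    print(yw,np.round(lo,1).tolist(),np.round(hi,1).tolist(),round(X.min(),1),round(X.max(),1))
a=np.radians(8.9); X=lab[:,:2]@np.array([np.cos(a),np.sin(a)]); Y=lab[:,:2]@np.array([-np.sin(a),np.cos(a)]);Z=lab[:,2]
x0=X.min();yc=(np.percentile(Y,.5)+np.percentile(Y,99.5))/2
print("x0",x0,"yc",yc)
for x in np.arange(X.min(),X.max(),4):
    k=(X>=x)&(X<x+4)
    row=[]
    for y in np.arange(yc-70,yc+70,4):
        m=k&(Y>=y)&(Y<y+4); row.append("%2d"%Z[m].max() if m.any() else "..")
    if x>X.min()+120: print("%5.0f"%(x-x0)," ".join(row))
```

```text
((530.9806518554688, 241.04327392578125), (274.7090148925781, 138.1600341796875), 9.219292640686035)
8 [93.5, 94.4, 94.9, 94.1, 94.4, 95.2, 95.9, 96.7, 95.6, 96.3, 97.1, 97.7, 97.2, 97.5, 98.2, 99.0, 98.1, 98.9] [217.7, 214.0, 213.6, 213.2, 228.7, 228.6, 230.0, 230.4, 229.8, 230.8, 230.2, 231.6, 232.2, 232.5, 235.7, 236.0, 233.4, 233.4] 421.5 697.5
8.5 [89.7, 90.5, 91.0, 89.9, 90.2, 90.8, 91.5, 92.0, 90.8, 91.4, 92.0, 92.8, 91.8, 92.1, 92.8, 93.4, 92.2, 92.9] [214.0, 210.1, 209.5, 209.1, 224.3, 224.3, 225.5, 225.7, 225.0, 225.8, 225.2, 226.5, 226.8, 226.9, 230.0, 230.2, 227.6, 227.3] 423.2 698.4
9 [86.0, 86.6, 87.0, 85.6, 85.9, 86.4, 87.0, 87.4, 86.0, 86.5, 87.0, 87.6, 86.4, 86.6, 87.2, 87.7, 86.4, 87.0] [210.2, 206.2, 205.5, 204.9, 219.9, 219.8, 221.0, 220.9, 220.1, 220.8, 220.1, 221.3, 221.4, 221.0, 224.3, 224.5, 221.7, 221.3] 424.8 699.6
9.5 [82.2, 82.7, 83.0, 81.4, 81.7, 82.0, 82.3, 82.7, 81.1, 81.7, 81.9, 82.3, 81.0, 81.1, 81.6, 81.9, 80.5, 81.0] [206.4, 202.3, 201.5, 200.7, 215.5, 215.4, 216.4, 216.1, 215.2, 215.8, 215.0, 216.0, 216.0, 215.5, 216.3, 218.7, 215.9, 215.3] 426.1 7
[... 3563 characters left out ...]
0 30 30 30 51 56 56 56 56 41 41 39
  252 27 30 31 29 59 59 60 60 60 60 59 59 60 60 60 59 60 60 60 60 59 60 60 60 61 61 59 60 60 60 61 55 30 31 30
  256 28 31 30 30 60 61 61 60 60 60 61 61 60 60 60 60 60 61 60 61 60 60 60 60 61 60 60 60 60 60 60 59 30 31 30
  260 28 30 31 30 60 61 60 60 60 61 59 60 60 60 61 60 60 60 60 60 60 59 59 60 60 61 60 61 60 60 60 60 30 31 29
  264 28 31 30 30 61 60 60 59 61 60 61 60 61 60 60 60 59 59 61 60 60 60 61 60 61 61 60 60 60 60 60 59 30 31 29
  268 28 29 30 30 31 30 31 30 30 29 30 30 31 29 30 30 29 31 30 31 30 30 30 30 30 30 31 31 30 31 30 30 29 30 28
  272 27 29 30 31 30 29 30 29 30 30 30 30 30 30 29 29 30 30 30 29 30 30 30 28 29 29 30 29 30 29 31 29 29 29 27
```

Run:
```python
from h import *
f=load("w3");W=pts(f)
v,u=np.mgrid[:384,:512]
ok=(u>190)&(u<296)&(v>96)&(v<272)&(W[...,2]>25)&(W[...,2]<62)
P=W[ok];Z=P[:,2]
a=np.radians(9.1);X=P[:,:2]@[np.cos(a),np.sin(a)]-424.4;Y=P[:,:2]@[-np.sin(a),np.cos(a)]
def edge(sel,T,V,fn,t0,t1,st=4):
    ts=[];vs=[]
    for t in np.arange(t0,t1,st):
        k=sel&(T>=t)&(T<t+st)
        if k.sum()>2: ts.append(t+st/2);vs.append(fn(V[k]))
    p=np.polyfit(ts,vs,1);r=vs-np.polyval(p,ts);return "slope deg %.2f mid %.2f sd %.2f n %d"%(np.degrees(p[0]),np.mean(vs),r.std(),len(ts))
yc=np.median(Y)
hiZ=(Z>51)
print("lip lo",edge(hiZ&(Y<yc)&(Y>yc-50),X,Y,np.max,170,212))
print("lip hi",edge(hiZ&(Y>yc)&(Y<yc+50),X,Y,np.min,170,212))
print("wall lo inner",edge(hiZ&(Y<yc),X,Y,np.max,218,248))
print("slab lo",edge(Z>28,X,Y,np.min,125,270)); print("slab hi",edge((Z>28),X,Y,np.max,125,205))
st=Z>58.5
print("stop near",edge(st,Y,X,np.min,yc-40,yc+40)); print("stop far",edge(st,Y,X,np.max,yc-40,yc+40))
fl=Z>28
print("slab far",edge(fl,Y,X,np.max,yc-50,yc+50))
b=(Z>36)&(Z<53)&(X>214)&(X<246)&(Y>yc+25)&(Y<yc+55)
Q=np.c_[X,Y,Z][b]; A=np.c_[2*Q,np.ones(len(Q))]; s=np.linalg.lstsq(A,(Q**2).sum(1),rcond=None)[0]; print("ball",s[:3],np.sqrt(s[3]+(s[:3]**2).sum()))
print("walltop start lo", X[(Z>54.5)&(Y<yc)].min(), "hi",X[(Z>54.5)&(Y>yc)].min(),"flare start",X[(Z>45)].min(), yc)
```

```text
lip lo slope deg -0.64 mid 120.87 sd 0.30 n 11
lip hi slope deg 0.15 mid 184.84 sd 0.41 n 11
wall lo inner slope deg 0.60 mid 111.80 sd 0.04 n 8
slab lo slope deg 0.06 mid 86.44 sd 0.59 n 37
slab hi slope deg 2.45 mid 218.25 sd 2.45 n 20
stop near slope deg -0.72 mid 255.53 sd 0.33 n 20
stop far slope deg 0.52 mid 266.23 sd 0.01 n 20
slab far slope deg -0.18 mid 274.40 sd 0.40 n 25
ball [230.18305855 197.55988374  40.8128828 ] 12.718858487179384
walltop start lo 160.58735327241993 hi 160.075925560428 flare start 129.43244389243694 151.18212257458748
```

Dock fit: yaw 9.1°, home at about (582.0, 248.0), lateral centre good to about 1 mm. Now I go to the handle.

```bash
python3 -c "
from h import *
print(rel(471.6,-221.1,290,-87.3),rel(471.6,-221.1,197,-87.3))"
```

```text
[-0.1767, 0.4355, 0.0883, -0.0001, 0.0003, 0.1033] [-0.1767, 0.4355, 0.1813, -0.0001, 0.0003, 0.1033]
```

Request:
apply_moves(
  series=[
    [[-0.1767, 0.4355, 0.05, 0, 0, 0.103], [-0.1767, 0.4355, 0.05, 0, 0, 0.103], [-0.1767, 0.4355, 0.05, 0, 0, 0.103], [-0.1767, 0.4355, 0.05, 0, 0, 0.103], [-0.1767, 0.4355, 0.05, 0, 0, 0.103], [-0.1767, 0.4355, 0.05, 0, 0, 0.103], [-0.1767, 0.4355, 0.05, 0, 0, 0.103], [-0.1767, 0.4355, 0.05, 0, 0, 0.103], [-0.1767, 0.4355, 0.05, 0, 0, 0.103], [-0.1767, 0.4355, 0.088, 0, 0, 0.103], [-0.1767, 0.4355, 0.088, 0, 0, 0.103]],
  ],
  hand=0,
)

```text
t: 8.45
tool_pos: [468.9, -223.7, 287.1]
orientation: [-0.002, 1.0, 0.021, -0.002]
contact_force: [-1.1, 0.4, -0.0]
opening: 47.5
finger_force: 0.0
```

```bash
python3 -c "
from h import *
print(rel(471.6,-221.1,290,-87.3),rel(471.6,-221.1,197,-87.3))"
```

```text
[0.0028, -0.0024, -0.0029, -0.0033, 0.0049, -0.0042] [0.0033, -0.0021, 0.0901, -0.0033, 0.0049, -0.0042]
```

Request:
apply_moves(
  series=[
    [[0, 0, 0, 0, 0, 0], [0, 0, 0, 0, 0, 0], [0, 0, 0.04, 0, 0, 0], [0, 0, 0.07, 0, 0, 0], [0, 0, 0.092, 0, 0, 0], [0, 0, 0.092, 0, 0, 0], [0, 0, 0.092, 0, 0, 0]],
  ],
  hand=0,
)

```text
t: 9.15
tool_pos: [471.4, -220.9, 199.9]
orientation: [0.0, 1.0, 0.024, 0.001]
contact_force: [0.5, -0.2, 0.8]
opening: 47.3
finger_force: 0.0
```

```bash
python3 -c "
from h import *
print(rel(471.6,-221.1,197,-87.3))"
```

```text
[0.0002, 0.0002, 0.0029, 0.0006, -0.0011, 0.0002]
```

Well aligned. I close, then lift.

Request:
apply_moves(
  series=[
    [[0, 0, 0, 0, 0, 0], [0, 0, 0, 0, 0, 0], [0, 0, 0, 0, 0, 0], [0, 0, 0, 0, 0, 0], [0, 0, 0, 0, 0, 0], [0, 0, 0, 0, 0, 0], [0, 0, 0, 0, 0, 0]],
  ],
  hand=-1,
)

```text
t: 9.85
tool_pos: [470.5, -221.4, 198.8]
orientation: [0.0, 1.0, 0.023, 0.0]
contact_force: [-0.4, 0.1, 4.1]
opening: 12.1
finger_force: 30.0
```

Request:
apply_moves(
  series=[
    [[0, 0, -0.01, 0, 0, 0], [0, 0, -0.03, 0, 0, 0], [0, 0, -0.05, 0, 0, 0], [0, 0, -0.07, 0, 0, 0], [0, 0, -0.09, 0, 0, 0], [0, 0, -0.1, 0, 0, 0], [0, 0, -0.1, 0, 0, 0], [0, 0, -0.1, 0, 0, 0], [0, 0, -0.1, 0, 0, 0]],
  ],
  hand=-1,
)

```text
t: 10.75
tool_pos: [470.3, -221.2, 297.6]
orientation: [-0.001, 1.0, 0.023, -0.001]
contact_force: [0.4, 0.6, -3.3]
opening: 11.5
finger_force: 30.0
```

Run:
```python
from h import *
from cell import manip, imaging
import cv2
s=manip.state(); print(s["tool_pos"],s["opening"],s["finger_force"],s["contact_force"],s["qpos"])
f=imaging.grab_frame("side"); g=imaging.grab_frame("wrist"); np.savez("w4.npz",**g)
cv2.imwrite("pics/m4.png",np.hstack([cv2.resize(f["image"][120:312,150:406],(400,300)),cv2.resize(g["image"],(400,300))])[:,:,::-1])
print(rel(410.5,220.5,300,-80.9))
```

```text
[ 470.28072114 -221.24874508  297.6009664 ] 11.529849915561858 29.9957138299942 [ 0.35743876  0.57145184 -3.30001462] [-5.66918778e-01  3.36338695e-01  1.80656579e+00  1.27646687e-04
  1.00050814e+00  9.58029877e-01]
[-0.0396, -0.4441, -0.0018, -0.001, 0.0012, -0.113]
```

View pics/m4.png

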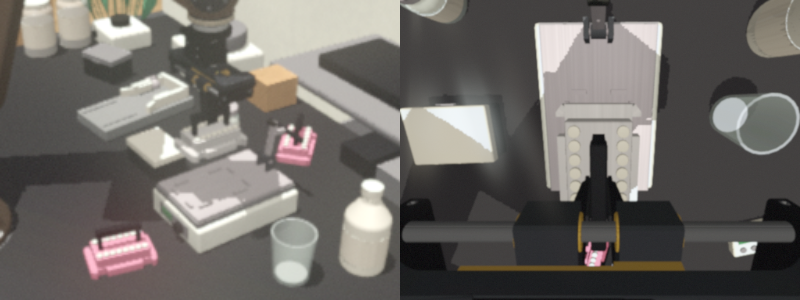

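The rack is lifted upright with a firm grip, and the finger (side view, about (270,145)) stands open. I carry it to the apron.

```bash
python3 -c "
from h import *
print(rel(467.4,229.6,298,-80.9))"
```

```text
[0.0177, -0.4506, 0.0002, -0.001, 0.0012, -0.113]
```

Request:
apply_moves(
  series=[
    [[0.001, -0.02, 0, 0, 0, -0.01], [0.003, -0.06, 0, 0, 0, -0.03], [0.005, -0.105, 0, 0, 0, -0.06], [0.007, -0.15, 0, 0, 0, -0.08], [0.009, -0.195, 0, 0, 0, -0.1], [0.011, -0.24, 0, 0, 0, -0.113], [0.013, -0.285, 0, 0, 0, -0.113], [0.015, -0.33, 0, 0, 0, -0.113], [0.0165, -0.375, 0, 0, 0, -0.113], [0.0177, -0.415, 0, 0, 0, -0.113], [0.0177, -0.44, 0, 0, 0, -0.113], [0.0177, -0.4506, 0, 0, 0, -0.113]],
  ],
  hand=-1,
)

```text
t: 12.05
tool_pos: [467.2, 231.6, 298.0]
orientation: [-0.0, 0.997, 0.08, -0.0]
contact_force: [0.3, 0.2, -4.2]
opening: 11.7
finger_force: 30.0
```

Request:
apply_moves(
  series=[
    [[0, 0, 0, 0, 0, 0], [0, 0, 0.04, 0, 0, 0], [0, 0, 0.08, 0, 0, 0], [0, 0, 0.115, 0, 0, 0], [0, 0, 0.125, 0, 0, 0], [0, 0, 0.125, 0, 0, 0], [0, 0, 0.125, 0, 0, 0], [0, 0, 0.125, 0, 0, 0]],
  ],
  hand=-1,
)

```text
t: 12.85
tool_pos: [468.3, 229.5, 175.3]
orientation: [-0.0, 0.997, 0.079, 0.001]
contact_force: [-0.2, 0.6, -3.1]
opening: 11.7
finger_force: 30.0
```

Run:
```python
from h import *
from cell import manip, imaging
import cv2
g=imaging.grab_frame("wrist"); np.savez("w5.npz",**g)
s=manip.state(); print(s["tool_pos"],s["contact_force"],s["opening"])
print(rel(467.4,229.6,159,-80.9))
f=imaging.grab_frame("scene")
cv2.imwrite("pics/m5.png",np.hstack([cv2.resize(f["image"][150:300,260:420],(400,375)),cv2.resize(g["image"],(400,300),).repeat(1,0) if 0 else cv2.resize(g["image"],(400,375))])[:,:,::-1])
bands(g,(400,720,120,380),((38,48),(53,58),(60,70),(58,62)))
```

```text
[468.13312132 229.56458354 175.16068419] [ 0.48859011 -0.42113952 -3.47546018] 11.704830335368653
[-0.0008, -0.0001, 0.0162, -0.0005, -0.0027, -0.0002]
38 48 [149, 0, 17, 15, 110] [599.6 313.6] [ 6.1 11.2] 55.0 42.9
38 48 [166, 0, 36, 8, 142] [605.9 299.1] [ 4.7 23.6] 8.8 43.5
38 48 [179, 84, 20, 60, 156] [534.9 287.1] [ 3.4 44.1] 80.1 42.9
38 48 [309, 84, 20, 60, 161] [549.6 195.4] [44.1  3.6] 28.6 43.3
53 58 [301, 0, 41, 99, 3061] [589.3 205.2] [58.7 23.6] 9.1 55.2
53 58 [166, 3, 41, 96, 2959] [574.7 290.4] [56.8 23.4] 9.0 55.2
60 70 [199, 133, 110, 21, 1321] [524.2 238.5] [13.8 75.7] 9.1 60.6
60 70 [201, 174, 13, 83, 468] [464.9 263.8] [65.4  7.2] 9.3 60.5
60 70 [294, 174, 13, 83, 475] [475.8 196. ] [65.6  7.3] 9.1 60.5
58 62 [199, 133, 110, 22, 1850] [523.7 238.5] [14.8 76.1] 9.3 60.2
58 62 [294, 173, 13, 84, 803] [475.6 195.9] [66.4  7.6] 9.0 60.2
58 62 [201, 174, 13, 83, 800] [464.8 263.8] [65.7  7.4] 9.2 60.2
```

View pics/m5.png

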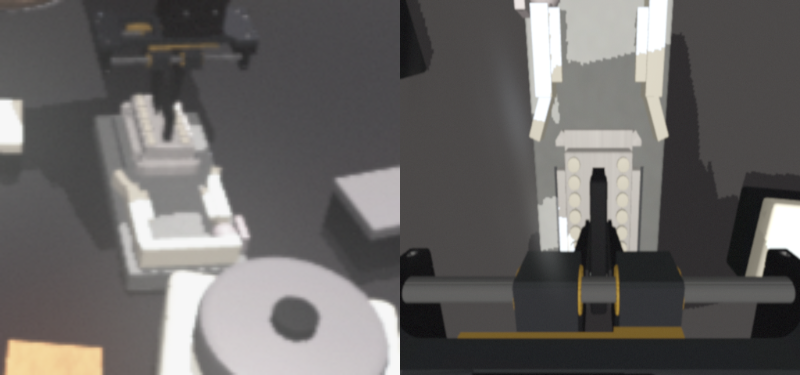

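Rack front edge and channel centre agree to within about 0.2 mm in y, and both yaws read 9.1°. I lower it onto the apron.

Request:
apply_moves(
  series=[
    [[0, 0, 0.008, 0, 0, 0], [0, 0, 0.013, 0, 0, 0], [0, 0, 0.015, 0, 0, 0], [0, 0, 0.016, 0, 0, 0], [0, 0, 0.016, 0, 0, 0], [0, 0, 0.016, 0, 0, 0]],
  ],
  hand=-1,
)

```text
t: 13.55
tool_pos: [467.3, 229.5, 158.8]
orientation: [0.0, 0.997, 0.079, 0.0]
contact_force: [-7.0, -3.6, 17.5]
opening: 11.9
finger_force: 30.0
```

Request:
apply_moves(
  series=[
    [[0.005, 0, -0.001, 0, 0, 0], [0.015, 0, -0.001, 0, 0, 0], [0.025, 0, -0.001, 0, 0, 0], [0.035, 0, -0.001, 0, 0, 0], [0.045, 0, -0.001, 0, 0, 0], [0.055, 0, -0.001, 0, 0, 0], [0.065, 0, -0.001, 0, 0, 0], [0.07, 0, -0.001, 0, 0, 0], [0.07, 0, -0.001, 0, 0, 0]],
  ],
  hand=-1,
)

```text
t: 14.45
tool_pos: [537.9, 240.9, 158.8]
orientation: [-0.0, 0.997, 0.079, 0.0]
contact_force: [-0.6, -0.3, 4.9]
opening: 11.9
finger_force: 30.0
```

Request:
apply_moves(
  series=[
    [[0.005, 0, 0, 0, 0, 0], [0.01, 0, 0, 0, 0, 0], [0.015, 0, 0, 0, 0, 0], [0.02, 0, 0, 0, 0, 0], [0.025, 0, 0, 0, 0, 0], [0.03, 0, 0, 0, 0, 0], [0.03, 0, 0, 0, 0, 0]],
  ],
  hand=-1,
)

```text
t: 15.15
tool_pos: [567.1, 244.9, 158.8]
orientation: [0.0, 0.997, 0.079, -0.0]
contact_force: [-3.7, -5.5, 7.3]
opening: 11.9
finger_force: 30.0
```

Request:
apply_moves(
  series=[
    [[0.004, 0, 0, 0, 0, 0], [0.008, 0, 0, 0, 0, 0], [0.011, 0, 0, 0, 0, 0], [0.013, 0, 0, 0, 0, 0], [0.013, 0, 0, 0, 0, 0], [0.013, 0, 0, 0, 0, 0]],
  ],
  hand=-1,
)

```text
t: 15.75
tool_pos: [580.3, 247.0, 158.8]
orientation: [0.0, 0.997, 0.079, 0.001]
contact_force: [0.8, -4.4, 5.2]
opening: 12.3
finger_force: 30.0
```

Run:
```python
from h import *
from cell import manip, imaging
import cv2
g=imaging.grab_frame("wrist"); np.savez("w6.npz",**g)
s=manip.state(); print(s["tool_pos"],s["contact_force"],s["opening"])
W=pts(g);a=np.radians(9.1);X=W[...,0]*np.cos(a)+W[...,1]*np.sin(a)-424.4;Y=-W[...,0]*np.sin(a)+W[...,1]*np.cos(a)-152.7;Z=W[...,2]
for y0 in range(-36,33,8):
    k=(Y>y0)&(Y<y0+8)&(X>150)&(X<280)
    fl=k&(Z>41)&(Z<47);st=k&(Z>57)&(Z<63)&(X>245)
    print(y0, "flange front %.1f"%np.nanmax(np.where(fl,X,-1)), "stop %.1f %.1f"%(np.where(st,X,999).min(),np.where(st,X,-1).max()))
bands(g,(450,720,120,380),((41,47),(58,62),(66,72),(72,80)))
```

```text
[580.32608512 247.08532459 158.87561987] [ 2.09507372 -4.79117543  3.36057494] 11.794251996242656
-36 flange front 251.0 stop 255.4 266.5
-28 flange front 251.1 stop 255.5 266.5
-20 flange front 251.1 stop 254.9 266.5
-12 flange front 251.1 stop 254.9 266.5
-4 flange front 251.1 stop 254.8 266.5
4 flange front 266.9 stop 254.9 266.5
12 flange front 266.8 stop 254.8 266.5
20 flange front 266.8 stop 254.9 266.5
28 flange front 266.8 stop 254.8 266.5
41 47 [309, 129, 5, 56, 90] [632.7 214.7] [39.1  0.6] 9.3 44.2
41 47 [161, 133, 148, 52, 2457] [625.4 266.1] [ 33.7 100.2] 12.3 43.8
41 47 [201, 173, 13, 84, 391] [576.7 281.1] [65.9  7.4] 8.9 43.7
41 47 [293, 174, 14, 83, 292] [587.5 213.3] [65.7  7.3] 8.9 43.8
58 62 [166, 109, 174, 21, 3368] [652.4 259.2] [ 12.  108.1] 9.4 59.6
58 62 [212, 154, 84, 2, 98] [631.1 255. ] [ 0.6 53.6] 8.9 60.0
66 72 [214, 160, 17, 17, 204] [620.4 273.4] [9.7 9.8] 30.2 67.6
66 72 [278, 161, 16, 16, 198] [626.5 234.1] [9.5 9.8] 53.3 67.6
66 72 [215, 179, 16, 16, 194] [608.5 271.4] [9.7 9.7] 84.1 67.6
66 72 [277, 179, 16, 16, 189] [614.7 232.3] [9.9 9.7] 9.8 67.7
66 72 [216, 197, 16, 15, 184] [596.8 269.5] [9.6 9.8] 7.2 67.6
66 72 [277, 197, 16, 15, 180] [603.1 230.2] [9.8 9.7] 0.4 67.7
66 72 [216, 214, 16, 15, 179] [584.7 267.9] [10.1  9.9] 58.3 67.6
66 72 [276, 214, 16, 15, 179] [591.  228.4] [9.9 9.7] 35.9 67.6
66 72 [217, 231, 14, 14, 147] [573.1 266.4] [9.5 8.8] 3.9 67.6
66 72 [277, 230, 14, 16, 151] [579.9 226. ] [10.3  8.2] 29.4 67.7
```

The flange front is about 3.5 mm from the stop, where 2.5 mm is nominal, and the ball is already pulling it in. I nudge 1 mm, release, and retreat straight up.

Request:
apply_moves(
  series=[
    [[0.001, 0, 0, 0, 0, 0], [0.001, 0, 0, 0, 0, 0], [0.001, 0, 0, 0, 0, 0]],
  ],
  hand=-1,
)

```text
t: 16.1
tool_pos: [580.7, 247.2, 158.8]
orientation: [0.0, 0.997, 0.079, 0.0]
contact_force: [-1.6, -4.7, 5.4]
opening: 12.3
finger_force: 30.0
```

Request:
apply_moves(
  series=[
    [[0, 0, 0, 0, 0, 0], [0, 0, 0, 0, 0, 0], [0, 0, 0, 0, 0, 0], [0, 0, 0, 0, 0, 0], [0, 0, 0, 0, 0, 0], [0, 0, -0.05, 0, 0, 0], [0, 0, -0.1, 0, 0, 0], [0, 0, -0.15, 0, 0, 0], [0, 0, -0.18, 0, 0, 0], [0, 0, -0.18, 0, 0, 0], [0, 0, -0.18, 0, 0, 0]],
  ],
  hand=0,
)

```text
t: 17.2
tool_pos: [580.0, 247.6, 338.7]
orientation: [-0.0, 0.997, 0.079, 0.0]
contact_force: [0.1, 0.0, -0.7]
opening: 47.7
finger_force: 0.0
```

Run:
```python
from h import *
from cell import manip, imaging
import cv2
g=imaging.grab_frame("wrist"); np.savez("w7.npz",**g)
s=manip.state(); print(s["t"],s["tool_pos"],s["contact_force"],s["opening"])
W=pts(g);a=np.radians(9.1);X=W[...,0]*np.cos(a)+W[...,1]*np.sin(a)-424.4;Y=-W[...,0]*np.sin(a)+W[...,1]*np.cos(a)-152.7;Z=W[...,2]
for y0 in range(-36,33,12):
    k=(Y>y0)&(Y<y0+12)&(X>150)&(X<253)
    fl=k&(Z>41)&(Z<47);st=(Y>y0)&(Y<y0+12)&(Z>57)&(Z<63)&(X>245)
    print(y0, "flange front %.1f"%np.nanmax(np.where(fl,X,-1)), "stop %.1f"%(np.where(st,X,999).min()))
bands(g,(450,720,120,380),((100,108),(41,47)))
f=imaging.grab_frame("side"); h=imaging.grab_frame("scene")
bands(f,(560,720,-300,-130),((110,185),),20)
cv2.imwrite("pics/m7.png",np.hstack([cv2.resize(h["image"],(400,300)),cv2.resize(g["image"],(400,300))])[:,:,::-1])
```

```text
17.25 [579.79159632 247.49287999 337.62589411] [ 0.51792029 -0.3446168  -0.60791441] 47.190370357760095
-36 flange front 250.3 stop 255.7
-24 flange front 250.3 stop 255.7
-12 flange front 250.3 stop 255.7
0 flange front 251.5 stop 255.7
12 flange front 251.5 stop 255.7
24 flange front 251.5 stop 255.7
100 108 [249, 141, 13, 73, 770] [582.  246.5] [83.8 12. ] 7.6 105.5
41 47 [206, 119, 80, 93, 1073] [580.3 257.8] [124.3 100.6] 9.3 43.6
41 47 [278, 139, 8, 23, 62] [610.  215.9] [28.5  9.2] 7.9 43.7
41 47 [276, 165, 7, 28, 78] [572.3 211.7] [38.1  8.3] 9.9 43.8
41 47 [259, 204, 23, 9, 90] [527.1 215.8] [ 9.9 31.4] 20.6 43.7
110 185 [320, 196, 25, 22, 191] [ 636.  -212.9] [102.   54.4] 89.9 146.4
```

View pics/m7.png

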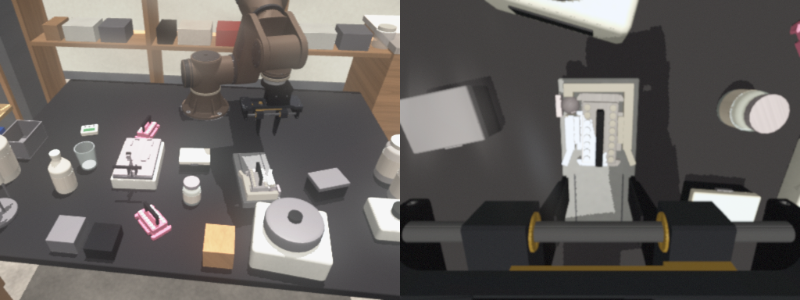

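The rack is home: handle at (582.0, 246.5), x error about ±1.5 mm, y about -1.4 mm, yaw within 0.03 rad. The finger is open with the bar at x about 656, the bystanders are in place, and the robot is clear.

```bash
python3 -c "
from cell import job_done; print(job_done())"
```

```text
the job is handed in; nothing more can be done
None
```

The job is handed in with no verdict shown: by my last images the finger stands open, the rack is released in the dock within about 2 mm of home (ball seating inferred from the pull on it, not seen), and I saw no bystander moved.

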